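# Sweep the stray nuts and bearing into the catch pan

## Robot

A 7-joint arm with a two-finger parallel gripper is mounted at the origin on a cart in front of the work surface, level with it; the furniture and walls round the work are solid. World frame = base frame: x ahead of the robot, y to its left, z up, the work surface at z = 0. Lengths are in m, angles in rad, forces in N, time in s.
With the tool pointing down it reaches from about 0.4 to 0.85 m from the base axis. Payload 10.4 kg.
Tool frame: the origin (TCP) lies at the very end of the fingers, on their centre line; the grasp point (between the pads) lies 19 mm behind it (manip.tcp_to_grasp is the z of the grasp point in the tool frame, in m); z points along the fingers, y is the direction in which the jaws open and shut (so a half turn about z gives the same grasp; the last joint's range is limited). The gripper opens to 85 mm and grips with 20 to 120 N. Pads are 22 mm wide; open, the fingers measure 114 mm over their backs; the gripper's body (76 mm by 85 mm) begins 54 mm behind the grasp point. The pads swing forward as they close: fully open they stand 13 mm farther back than shut.
Start: joints at [1.108, 0.332, -0.065, 1.46, 0.022, 1.35, -0.088], TCP at [0.266, -0.566, 0.231] pointing down, gripper open.
Joint ranges: [-2.6, 2.6], [-0.5, 2.12], [-1.47, 1.34], [0.16, 2.42], [-1.27, 4.41], [0.06, 2.06], [-2.6, 2.6]. Speed limits (rad/s): [2.22, 2.22, 2.79, 2.79, 3.14, 3.14, 3.14].

## Interface

Orientations are given as a unit quaternion [x, y, z, w].
In Python, from workcell import manip, optics gives the robot as it stands. The module is installed in compiled form; this text tells all that it offers.
- The arm moves only by the tool arm_command, never from a script. Its argument "targets" is a list of rows, each a list of 7 numbers: the shift along the world's x, y, z scaled (see below), then the turn, a rotation vector about the world's x, y, z scaled (see below), then the opening, from 0 (shut) to 1 (fully open). A call has 1 to 8 rows; each row is the pose to reach, as a shift and turn from the pose measured when the call began; what a row does not reach only later rows make up. The controller multiplies each number of a shift by 0.5 m and each number of a turn by 120 degrees. A row lasts 1/12 s, in which the tool goes at most 41.7 mm and 7.16 degrees, less where a joint would pass 70% of its speed; a pose out of reach is approached as far as the arm can. A call with a number of a shift or a turn outside -1 to 1 is refused whole. A call with a gripper value outside its range is refused whole. The fingers move at their own pace and stop on an object; "grip_force" is the grip in N (left out, the last holds). Time passes only in rows, so rows that repeat a pose let the fingers close. It gives the time, the measured TCP pose, the force and the opening at its end, in the units of the state.
- manip.get_obs(): the state, without advancing time (a new reading comes with each control period).
- optics.camera(name): name is "scene" or "top"; returns a dict with "color" (420x560x3 uint8, red, green, blue), "vertical_fov" (degrees; the focal length in pixels is half the picture's height over the tangent of half this angle, whatever the lens; pixels are square), "cx", "cy" (the principal point, pixels), "k1" (the pictures are not rectified: a ray, as slopes to the right and down, at radius r is drawn at 1 + k1 r^2 times it, then the intrinsics apply), "world_from_camera" (4x4, takes a point from camera to world coordinates). Camera axes: x right, y up, looking along -z (the intrinsics and any distortion apply to the point x, -y, -z); pixel columns grow to the right and rows downward; lengths in m; the calibration is good to about 2 mm. A picture is of the moment at which its call begins. There is no depth.
- manip.hand_in(): hands the job in, once; it reports no verdict.
The state is a dict: "clock": time; "joint_pos": joint angles; "joint_velocities": joint speeds; "tau": joint torques, N m; "position": TCP position; "ee_rot": TCP orientation; "ft_force": force on the tool from outside, world axes, zero at the start; "torque": the same for the moment, N m; "grip_width": opening from 0.0 (shut) to 1.0 (fully open).
Only numpy, scipy, OpenCV 4.12 (cv2) and the standard library are available. Lean on these libraries where they do the work, as an engineer would, in place of code of your own. Each camera call takes 0.05 s, during which the arm holds its last target. There are 200 camera calls.

## Task

Sweep the two loose hexagon nuts and the ball bearing across the worktop into the blue catch pan through its open side, pushing them with the fingertips, until all three lie wholly past the sloping lip on the pan's flat floor. Keep them sliding on the surface, never pick them up, and leave the standing bolt, tape roll, machined block and pliers where they are.

Things in the scene. Friction and masses are not known exactly. Their poses are not given: they have to be found in the camera images.
- pan: blue sheet-metal pan fixed to the worktop, open on top and at its -y side (mouth, facing roughly the robot's right). Origin: centre of the floor's underside, z=0; x along the mouth, y inward. Flat floor 2 mm thick, y -60 to 60 mm, inner x -90 to 90; lip slopes from worktop (y -80) up to floor (y -60). Side and back walls 3 mm thick, rim 33 mm high; side walls start at y -73. Yaw within 0.3 rad
- nut_a: steel M12 hexagon nut lying flat, 19 x 22 x 11 mm, 12 to 24 g, loose; origin at the centre of its underside, z up
- nut_b: second steel M12 hexagon nut, same as the first
- bearing: steel ball bearing with a black seal, lying flat, diameter 47 mm, 14 mm high, 90 to 180 g, loose; origin at the centre of its underside, z up
- bolt: bystander: steel M10 bolt standing on its head, 57 mm tall, head 17 x 19 mm; origin at the centre of the head's underside, z along the shank
- tape: bystander: roll of black tape lying flat, diameter 62 mm, 19 mm high; origin at the centre of its underside
- block: bystander: milled steel block with a slot along its top, 40 x 60 x 28 mm (x, y, z); origin at the centre of its underside
- pliers: bystander: combination pliers with blue handles lying flat, 61 x 183 x 14 mm, long axis y; origin at the centre of the underside

How it is judged:
By the outcome, as a careful person would: the job done as asked, in the order asked, and still so for the second after the job is handed in, with the robot touching nothing.
It also fails if it takes over 72 s, if anything falls off the work surface, if the arm or the gripper's body presses on something with over 40 N, if the wrist force passes 120 N, or if a joint passes its speed limit or range.

## Working session

There is one attempt and no reset: what is moved stays moved. The work goes in short steps, Python scripts to look and compute and a tool call to move; the robot and the scene stay as the last step left them, time stands still between calls to the robot, and variables do not carry over. Pictures are saved under pics/ and viewed, and the job is handed in when it is done.

Besides the shell and the picture viewer there is one more tool, called after ">>>" in YAML: its name, and indented under it one key for each argument. arm_command: Moves the arm, as the interface text tells. Shifts and turns lie within -1 to 1; 1 stands for 0.5 m of shift or 120 degrees of turn. Its arguments: {"type":"object","properties":{"targets":{"type":"array","items":{"type":"array","items":{"type":"number"}}},"grip_force":{"type":"number"}},"required":["targets"]}

```bash
mkdir -p pics; cat > h.py <<'E'
import numpy as np, cv2
from workcell import manip, optics
def snap(name,tag):
    c=optics.camera(name); cv2.imwrite(f'pics/{tag}.png',c['color'][:,:,::-1])
    np.savez(f'pics/{tag}.npz',**{k:v for k,v in c.items()}); return c
def load(tag): return dict(np.load(f'pics/{tag}.npz'))
def K(c):
    H,W=c['color'].shape[:2]; f=H/2/np.tan(np.radians(float(c['vertical_fov']))/2); return f,float(c['cx']),float(c['cy']),float(c['k1'])
def p2w(c,u,v,z):
    f,cx,cy,k1=K(c); d=np.array([(u-cx)/f,(v-cy)/f]); s=d.copy()
    for _ in range(30): s=d/(1+k1*(s@s))
    T=c['world_from_camera']; r=T[:3,:3]@np.array([s[0],-s[1],-1]); o=T[:3,3]
    return o+r*(z-o[2])/r[2]
def w2p(c,p):
    f,cx,cy,k1=K(c); T=c['world_from_camera']; q=T[:3,:3].T@(np.array(p)-T[:3,3]); s=np.array([q[0],-q[1]])/-q[2]
    s=s*(1+k1*(s@s)); return s*f+[cx,cy]
def crop(tag,x0,y0,x1,y1,k):
    im=cv2.imread(f'pics/{tag}.png')[y0:y1,x0:x1]; cv2.imwrite(f'pics/{tag}_c{x0}_{y0}.png',cv2.resize(im,None,fx=k,fy=k,interpolation=cv2.INTER_CUBIC))
E
python3 - <<'E'
from h import *
for n in ['scene','top']:
    c=snap(n,n+'0'); print(n,K(c),c['world_from_camera'].round(3).tolist())
print(manip.get_obs())
E
```

```text
scene (np.float64(448.98951246142934), 278.75115870887527, 216.37140268187864, -0.042140787716858724) [[-0.732, 0.459, -0.504, -0.021], [-0.682, -0.498, 0.536, 0.594], [-0.005, 0.736, 0.677, 0.86], [0.0, 0.0, 0.0, 1.0]]
top (np.float64(513.286163074831), 285.3223898764342, 206.65244242300025, -0.023485257727105812) [[-0.002, 0.985, -0.171, 0.376], [-1.0, -0.002, -0.002, -0.016], [-0.002, 0.171, 0.985, 1.072], [0.0, 0.0, 0.0, 1.0]]
{'clock': 0.1, 'joint_pos': array([ 1.10842463,  0.33284715, -0.06471519,  1.46086663,  0.02156166,
        1.34991828, -0.08850368]), 'joint_velocities': array([-0.00041405, -0.00051145, -0.00096186, -0.00309072, -0.00035053,
       -0.00073577,  0.00108977]), 'tau': array([ 2.29493497e-03, -6.26744914e+01,  4.99983144e-02, -3.92434752e+01,
        1.65973190e-02,  6.74909708e-03,  5.84940096e-07]), 'position': array([ 0.26595053, -0.5652068 ,  0.23056706]), 'ee_rot': array([ 9.75919769e-01,  2.18128748e-01, -1.56014725e-04, -6.54728303e-04]), 'ft_force': array([-0.31842063, -0.48588808,  0.3928233 ]), 'torque': array([0.04495596, 0.03358478, 0.01792618]), 'grip_width': 0.9998801096080074}
```

View pics/top0.png

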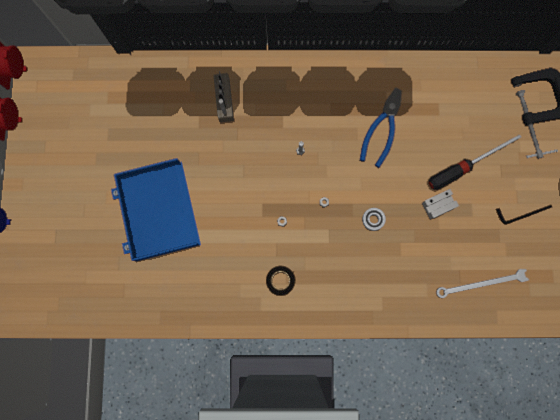

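View pics/scene0.png

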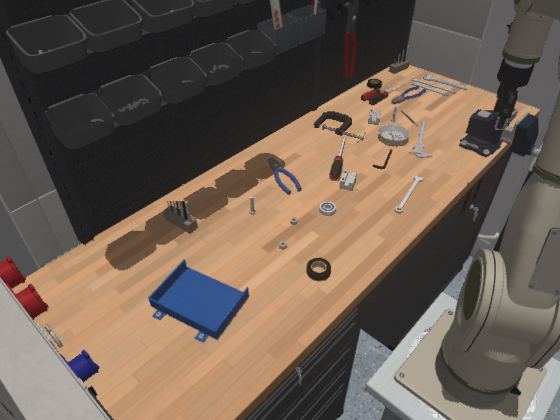

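The top picture shows the pan (~(158,210)) with its mouth to the right, the nuts at (282,221) and (324,202), the bearing at (374,219), bolt at (300,149), tape at (281,280), block at (440,205) and pliers at (380,130). I'll enlarge it.

```bash
python3 - <<'E'
from h import *
crop('top0',100,140,260,280,5); crop('top0',255,130,415,250,5)
E
```

```text
(no output)
```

View pics/top0_c100_140.png

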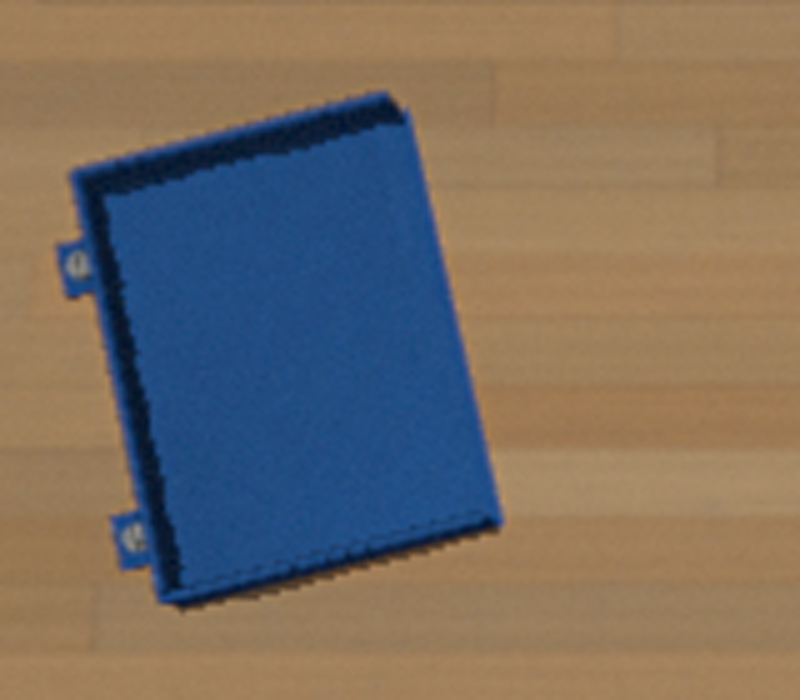

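View pics/top0_c255_130.png

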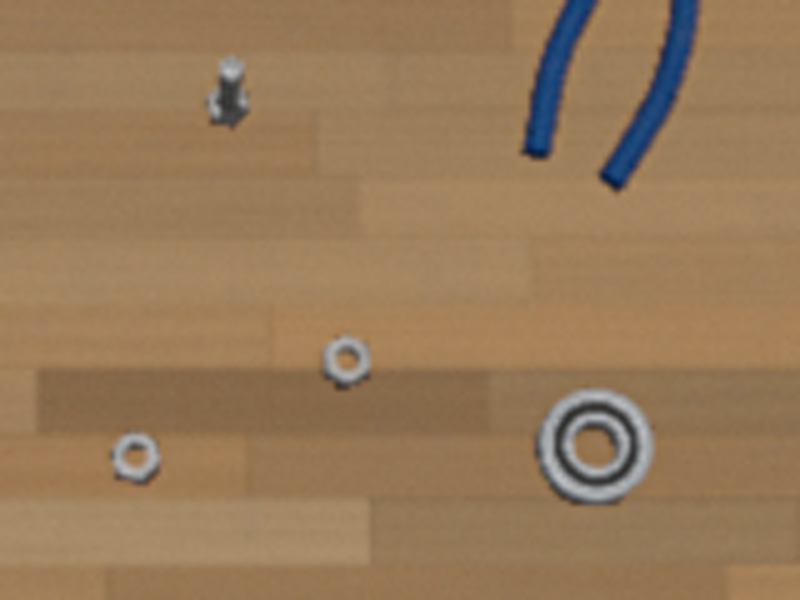

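```bash
python3 - <<'E'
from h import *
c=load('top0')
def P(n,x,y,x0,y0,z): 
    w=p2w(c,x0+(x+.5)/5-.5,y0+(y+.5)/5-.5,z);print(n,w.round(4)); return w
a=P('backL rim(+x)',72,172,100,140,.033); b=P('back rim(-x)',160,602,100,140,.033); print(np.linalg.norm(a-b))
e=P('rim mouth +x',388,95,100,140,.033);P('rim mouth -x',500,520,100,140,.033)
P('lip +x',415,125,100,140,0);P('lip -x',500,515,100,140,0)
P('nutA',136,457,255,130,.011);P('nutB',347,360,255,130,.011)
P('bearing',596,446,255,130,.014);P('bolt',228,108,255,130,.005)
print('tape',p2w(c,280.5,280,.019),'block',p2w(c,440,205,.02))
for s in [.001]:
  print('mm/px',np.linalg.norm(p2w(c,300,200,0)-p2w(c,301,200,0)))
E
```

```text
backL rim(+x) [0.6258 0.3435 0.033 ]
back rim(-x) [0.4471 0.2977 0.033 ]
0.18451053862403127
rim mouth +x [0.6585 0.2125 0.033 ]
rim mouth -x [0.4802 0.1607 0.033 ]
lip +x [0.6541 0.2076 0.    ]
lip -x [0.4856 0.1663 0.    ]
nutA [ 0.5295 -0.0061  0.011 ]
nutB [ 0.5705 -0.0948  0.011 ]
bearing [ 0.5333 -0.1978  0.014 ]
bolt [ 0.6819 -0.0457  0.005 ]
tape [ 0.40719271 -0.00349099  0.019     ] block [ 0.56118513 -0.33589005  0.02      ]
mm/px 0.002124055302111301
```

>>> arm_command:
  targets:
    - [0.528,0.9,-0.2,0,0,0.54,0.12]
    - [0.528,0.9,-0.2,0,0,0.54,0.12]
    - [0.528,0.9,-0.2,0,0,0.54,0.12]
    - [0.528,0.9,-0.2,0,0,0.54,0.12]
    - [0.528,0.9,-0.2,0,0,0.54,0.12]
    - [0.528,0.9,-0.2,0,0,0.54,0.12]
    - [0.528,0.9,-0.2,0,0,0.54,0.12]
    - [0.528,0.9,-0.2,0,0,0.54,0.12]

```text
clock: 0.77
position: [0.432, -0.2812, 0.1677]
ee_rot: [0.75, 0.662, -0.001, -0.0]
ft_force: [0.8, -0.1, -0.9]
grip_width: 0.124
```

>>> arm_command:
  targets:
    - [0.196,0.462,-0.13,0,0,0.06,0.12]
    - [0.196,0.462,-0.13,0,0,0.06,0.12]
    - [0.196,0.462,-0.13,0,0,0.06,0.12]
    - [0.196,0.462,-0.13,0,0,0.06,0.12]
    - [0.196,0.462,-0.13,0,0,0.06,0.12]
    - [0.196,0.462,-0.13,0,0,0.06,0.12]
    - [0.196,0.462,-0.13,0,0,0.06,0.12]
    - [0.196,0.462,-0.13,0,0,0.06,0.12]

```text
clock: 1.43
position: [0.5301, -0.0456, 0.1016]
ee_rot: [0.705, 0.71, -0.0, -0.002]
ft_force: [-0.2, -0.1, 0.1]
grip_width: 0.124
```

>>> arm_command:
  targets:
    - [0,-0.008,-0.06,0,0,0,0.12]
    - [0,-0.008,-0.12,0,0,0,0.12]
    - [0,-0.008,-0.16,0,0,0,0.12]
    - [0,-0.008,-0.18,0,0,0,0.12]
    - [0,-0.008,-0.193,0,0,0,0.12]
    - [0,-0.008,-0.193,0,0,0,0.12]
    - [0,-0.008,-0.193,0,0,0,0.12]

```text
clock: 2.02
position: [0.5307, -0.05, 0.006]
ee_rot: [0.705, 0.709, -0.0, -0.001]
ft_force: [0.2, 0.2, 0.1]
grip_width: 0.118
```

```bash
python3 - <<'E'
from h import *
c=snap('scene','s1'); crop('s1',200,150,380,320,4)
c=snap('top','t1'); crop('t1',220,140,400,280,4)
E
```

```text
(no output)
```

View pics/s1_c200_150.png

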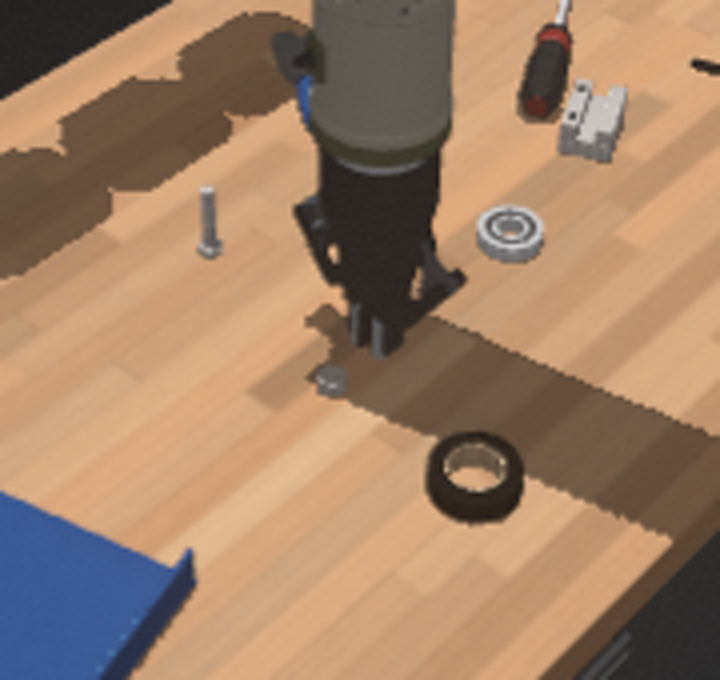

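View pics/t1_c220_140.png

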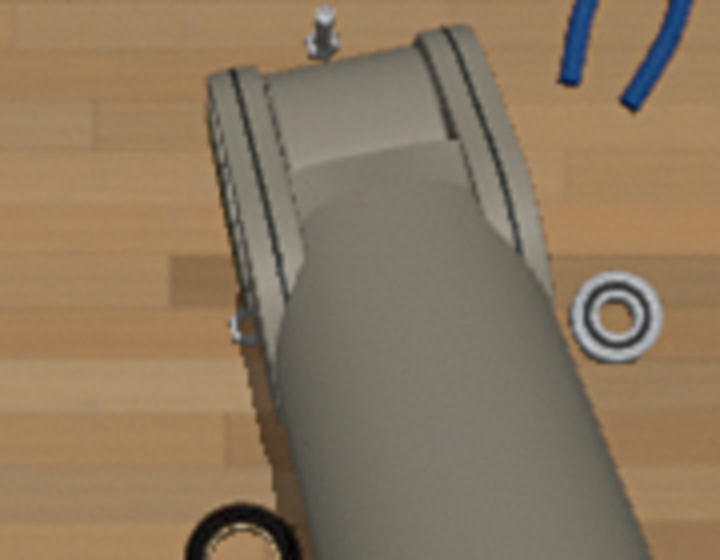

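>>> arm_command:
  targets:
    - [0,0.012,-0.004,0,0,0,0.12]
    - [-0.001,0.032,-0.004,0,0,0,0.12]
    - [-0.002,0.054,-0.004,0,0,0,0.12]
    - [-0.003,0.076,-0.004,0,0,0,0.12]
    - [-0.004,0.098,-0.004,0,0,0,0.12]
    - [-0.005,0.12,-0.004,0,0,0,0.12]
    - [-0.006,0.142,-0.004,0,0,0,0.12]
    - [-0.006,0.155,-0.004,0,0,0,0.12]

```text
clock: 2.78
position: [0.5278, 0.0298, 0.0045]
ee_rot: [0.704, 0.71, 0.0, -0.001]
ft_force: [-0.2, 1.1, 0.4]
grip_width: 0.118
```

```bash
python3 - <<'E'
from h import *
c=snap('scene','s2'); crop('s2',180,180,340,320,5)
E
```

```text
(no output)
```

View pics/s2_c180_180.png

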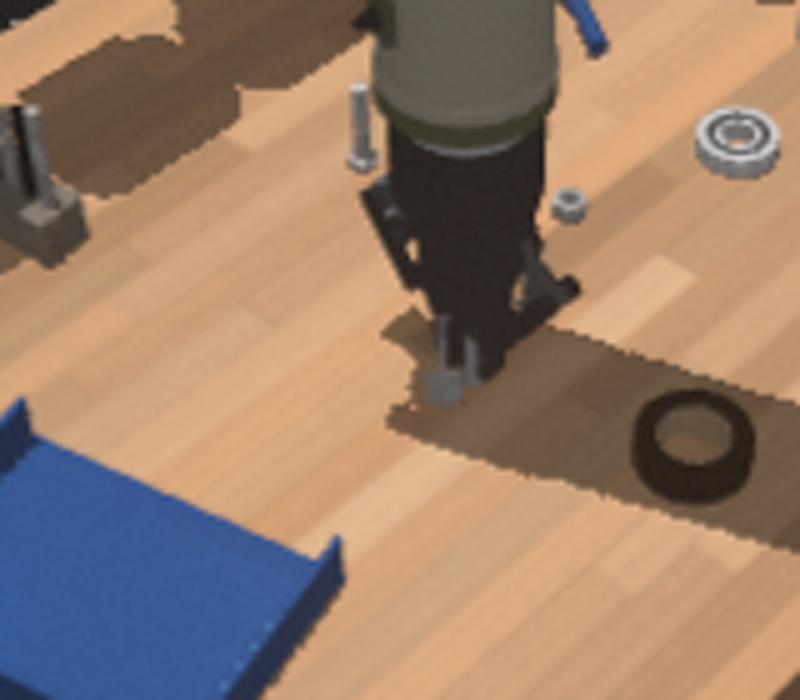

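```bash
python3 - <<'E'
from h import *
c=load('s2'); print(p2w(c,180+445/5,180+383/5,.006)); print(w2p(c,[.5278,.0298,.0045])*5-[900,900],w2p(c,[.5278,.0508,.006])*5-[900,900]); print(p2w(c,180+568/5,180+204/5,.006),p2w(c,180+737/5,180+140/5,.007))
E
```

```text
[0.5290638  0.04669861 0.006     ]
[469.50920179 368.32635877] [441.21881088 388.62893733]
[ 0.57161237 -0.09613811  0.006     ] [ 0.535287   -0.20091057  0.007     ]
```

>>> arm_command:
  targets:
    - [0,0.02,0,0,0,0,0.12]
    - [0,0.045,0,0,0,0,0.12]
    - [-0.001,0.07,0,0,0,0,0.12]
    - [-0.002,0.095,0,0,0,0,0.12]
    - [-0.003,0.12,0,0,0,0,0.12]
    - [-0.004,0.145,0,0,0,0,0.12]
    - [-0.005,0.17,0,0,0,0,0.12]
    - [-0.006,0.195,0,0,0,0,0.12]

```text
clock: 3.5
position: [0.5248, 0.1292, 0.0045]
ee_rot: [0.704, 0.71, 0.001, -0.001]
ft_force: [0.1, -0.6, -0.1]
grip_width: 0.122
```

```bash
python3 - <<'E'
from h import *
c=snap('scene','s3'); crop('s3',140,200,300,340,5)
E
```

```text
(no output)
```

View pics/s3_c140_200.png

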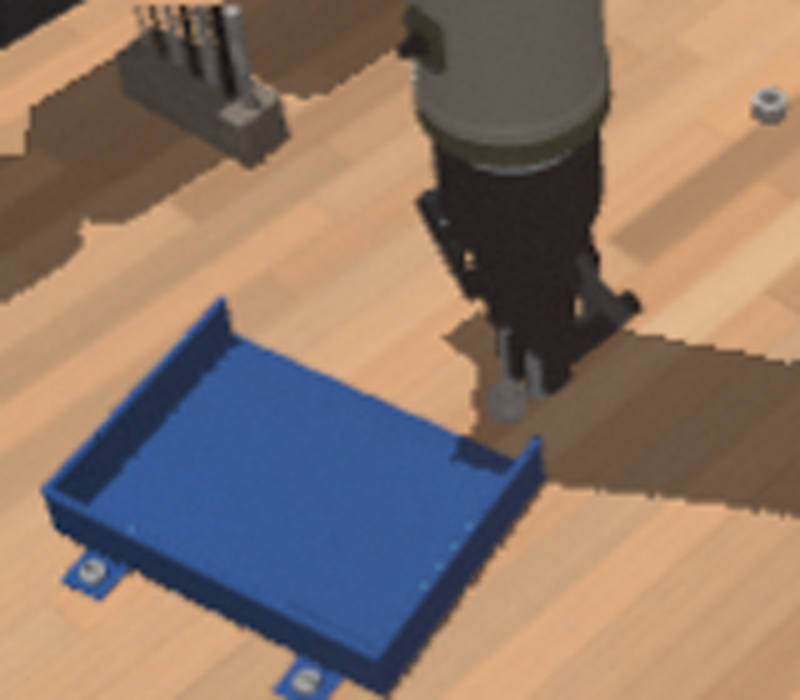

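>>> arm_command:
  targets:
    - [0.003,0.02,0.002,0,0,0,0.12]
    - [0.006,0.042,0.005,0,0,0,0.12]
    - [0.009,0.065,0.006,0,0,0,0.12]
    - [0.012,0.09,0.006,0,0,0,0.12]
    - [0.013,0.115,0.006,0,0,0,0.12]
    - [0.014,0.14,0.006,0,0,0,0.12]
    - [0.015,0.165,0.006,0,0,0,0.12]
    - [0.016,0.19,0.006,0,0,0,0.12]

```text
clock: 4.22
position: [0.5324, 0.2287, 0.0077]
ee_rot: [0.703, 0.711, 0.001, -0.002]
ft_force: [0.3, 0.4, -0.9]
grip_width: 0.118
```

```bash
python3 - <<'E'
from h import *
c=snap('scene','s4'); crop('s4',140,200,300,340,5)
E
```

```text
(no output)
```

View pics/s4_c140_200.png

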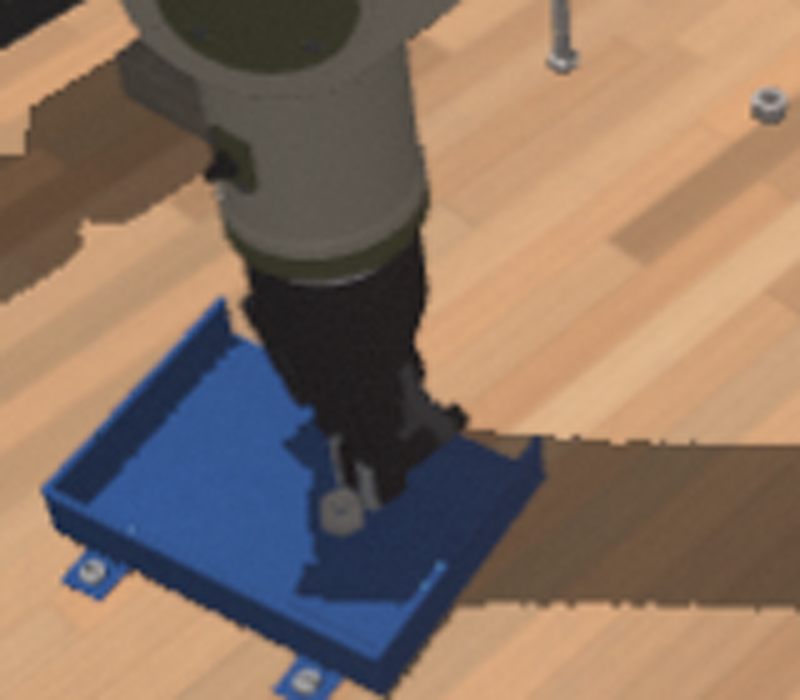

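>>> arm_command:
  targets:
    - [0,0.018,0,0,0,0,0.12]
    - [-0.002,0.04,0,0,0,0,0.12]
    - [-0.004,0.058,0,0,0,0,0.12]
    - [-0.005,0.066,0,0,0,0,0.12]
    - [-0.005,0.04,0.002,0,0,0,0.12]
    - [0,0.03,0.06,0,0,0,0.12]
    - [0,0.02,0.12,0,0,0,0.12]
    - [0,0,0.18,0,0,0,0.12]

```text
clock: 4.93
position: [0.5314, 0.2314, 0.0987]
ee_rot: [0.702, 0.712, 0.002, -0.003]
ft_force: [0.4, -0.2, -0.3]
grip_width: 0.116
```

>>> arm_command:
  targets:
    - [0.079,-0.743,0.01,0,0,-0.007,0.12]
    - [0.079,-0.743,0.01,0,0,-0.007,0.12]
    - [0.079,-0.743,0.01,0,0,-0.007,0.12]
    - [0.079,-0.743,0.01,0,0,-0.007,0.12]
    - [0.079,-0.743,0.01,0,0,-0.007,0.12]
    - [0.079,-0.743,0.01,0,0,-0.007,0.12]
    - [0.079,-0.743,0.01,0,0,-0.007,0.12]
    - [0.079,-0.743,0.01,0,0,-0.007,0.12]

```text
clock: 5.6
position: [0.5661, -0.1027, 0.1034]
ee_rot: [0.707, 0.707, 0.002, -0.002]
ft_force: [0.7, 0.7, 0.4]
grip_width: 0.117
```

```bash
python3 - <<'E'
from h import *
c=snap('scene','s5'); crop('s5',140,180,320,330,4)
E
```

```text
(no output)
```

View pics/s5_c140_180.png

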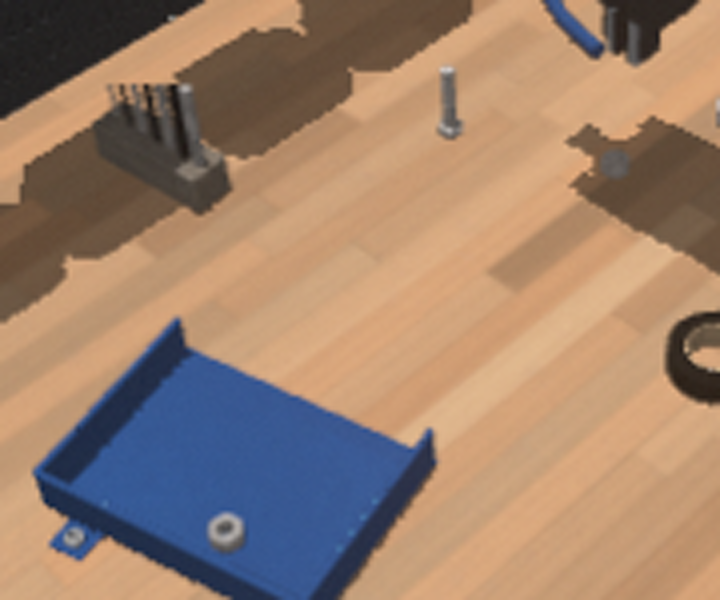

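>>> arm_command:
  targets:
    - [0.01,-0.06,-0.01,0,0,0,0.12]
    - [0.01,-0.08,-0.04,0,0,0,0.12]
    - [0.01,-0.08,-0.09,0,0,0,0.12]
    - [0.01,-0.08,-0.14,0,0,0,0.12]
    - [0.01,-0.08,-0.175,0,0,0,0.12]
    - [0.01,-0.08,-0.19,0,0,0,0.12]
    - [0.01,-0.08,-0.198,0,0,0,0.12]
    - [0.01,-0.08,-0.198,0,0,0,0.12]

```text
clock: 6.32
position: [0.5708, -0.1537, 0.004]
ee_rot: [0.711, 0.703, -0.0, -0.001]
ft_force: [-0.2, 0.1, 0.1]
grip_width: 0.118
```

>>> arm_command:
  targets:
    - [0,0.02,0,0,0,0,0.12]
    - [0.001,0.045,0,0,0,0,0.12]
    - [0.002,0.07,0,0,0,0,0.12]
    - [0.003,0.095,0,0,0,0,0.12]
    - [0.004,0.12,0,0,0,0,0.12]
    - [0.005,0.145,0,0,0,0,0.12]
    - [0.006,0.17,0,0,0,0,0.12]
    - [0.007,0.195,0,0,0,0,0.12]

```text
clock: 6.98
position: [0.5744, -0.0547, 0.0041]
ee_rot: [0.711, 0.703, -0.0, -0.001]
ft_force: [0.0, -0.3, 0.2]
grip_width: 0.122
```

```bash
python3 - <<'E'
from h import *
c=snap('scene','s6'); crop('s6',200,160,340,280,5)
E
```

```text
(no output)
```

View pics/s6_c200_160.png

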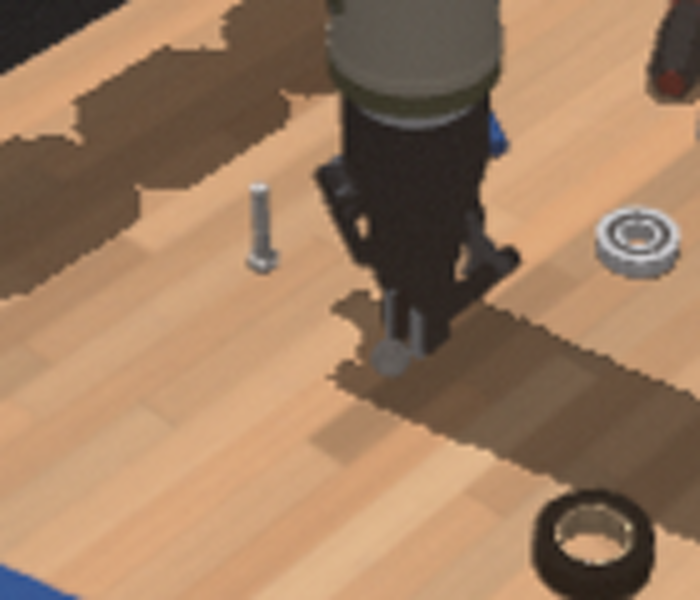

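>>> arm_command:
  targets:
    - [0,0.02,0,0,0,0,0.12]
    - [0.001,0.045,0,0,0,0,0.12]
    - [0.002,0.07,0,0,0,0,0.12]
    - [0.003,0.095,0,0,0,0,0.12]
    - [0.004,0.12,0,0,0,0,0.12]
    - [0.005,0.145,0,0,0,0,0.12]
    - [0.006,0.17,0,0,0,0,0.12]
    - [0.007,0.195,0,0,0,0,0.12]

```text
clock: 7.7
position: [0.578, 0.0474, 0.0042]
ee_rot: [0.71, 0.704, 0.0, -0.002]
ft_force: [0.4, 0.9, -0.4]
grip_width: 0.12
```

>>> arm_command:
  targets:
    - [0,0.02,0,0,0,0,0.12]
    - [0.001,0.045,0,0,0,0,0.12]
    - [0.002,0.07,0,0,0,0,0.12]
    - [0.003,0.095,0,0,0,0,0.12]
    - [0.004,0.12,0,0,0,0,0.12]
    - [0.005,0.145,0,0,0,0,0.12]
    - [0.006,0.17,0.002,0,0,0,0.12]
    - [0.007,0.195,0.004,0,0,0,0.12]

```text
clock: 8.37
position: [0.5815, 0.1462, 0.0062]
ee_rot: [0.71, 0.705, 0.0, -0.002]
ft_force: [0.2, -0.1, 0.0]
grip_width: 0.119
```

```bash
python3 - <<'E'
from h import *
c=snap('scene','s7'); crop('s7',140,200,300,340,5)
E
```

```text
(no output)
```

View pics/s7_c140_200.png

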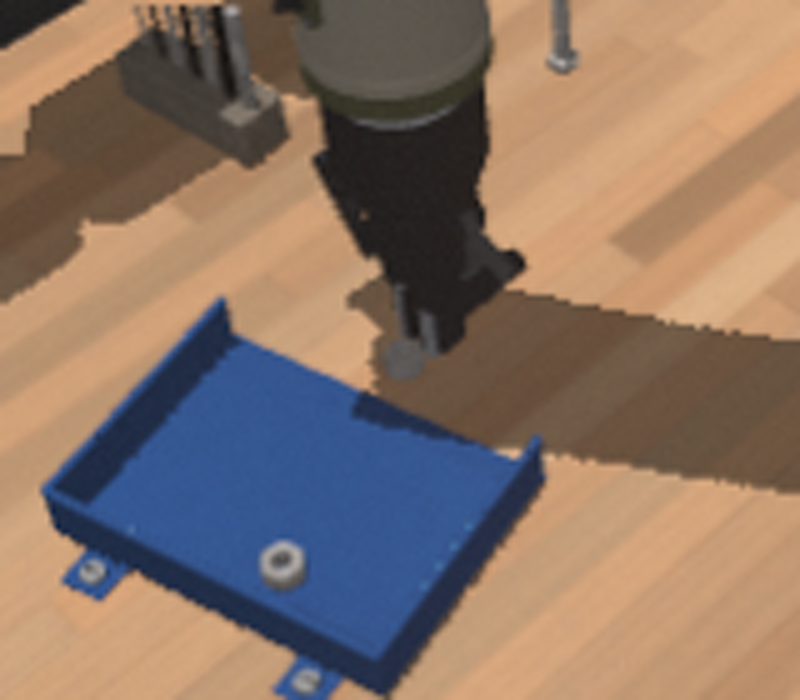

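>>> arm_command:
  targets:
    - [0.002,0.02,0.002,0,0,0,0.12]
    - [0.004,0.045,0.003,0,0,0,0.12]
    - [0.007,0.07,0.003,0,0,0,0.12]
    - [0.01,0.095,0.003,0,0,0,0.12]
    - [0.013,0.12,0.003,0,0,0,0.12]
    - [0.016,0.145,0.003,0,0,0,0.12]
    - [0.019,0.17,0.003,0,0,0,0.12]
    - [0.022,0.195,0.003,0,0,0,0.12]

```text
clock: 9.08
position: [0.5924, 0.2485, 0.0081]
ee_rot: [0.709, 0.706, 0.001, -0.002]
ft_force: [0.2, -0.3, 0.1]
grip_width: 0.12
```

```bash
python3 - <<'E'
from h import *
c=snap('scene','s8'); crop('s8',140,200,300,340,5)
E
```

```text
(no output)
```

View pics/s8_c140_200.png

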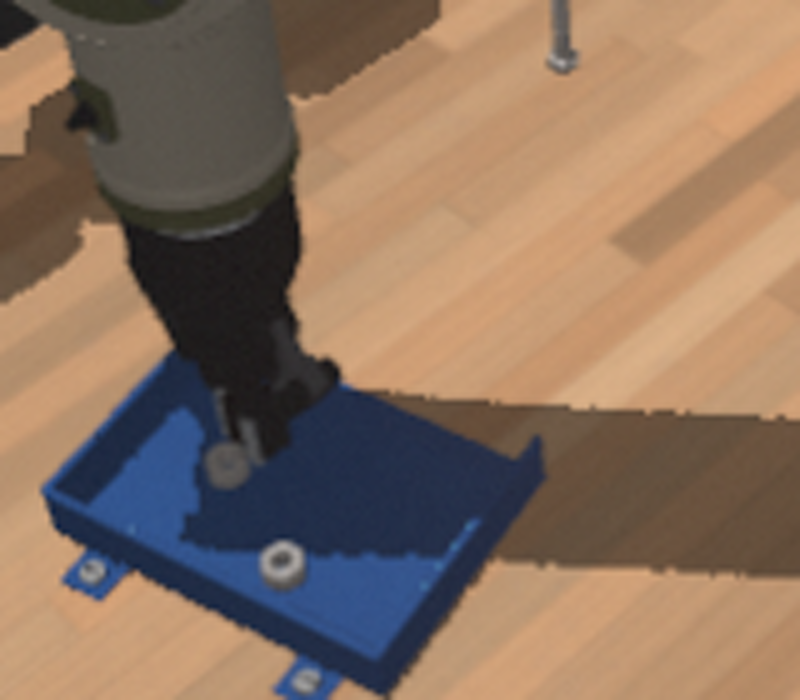

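>>> arm_command:
  targets:
    - [-0.002,0.015,0,0,0,0,0.12]
    - [-0.006,0.03,0,0,0,0,0.12]
    - [-0.009,0.042,0,0,0,0,0.12]
    - [-0.009,0.042,0,0,0,0,0.12]
    - [-0.009,0.015,0.002,0,0,0,0.12]
    - [-0.01,0.0,0.06,0,0,0,0.12]
    - [-0.01,-0.01,0.12,0,0,0,0.12]
    - [-0.01,-0.02,0.18,0,0,0,0.12]

```text
clock: 9.8
position: [0.5869, 0.2391, 0.099]
ee_rot: [0.708, 0.706, 0.001, -0.003]
ft_force: [1.0, -0.2, -0.3]
grip_width: 0.117
```

>>> arm_command:
  targets:
    - [-0.08,-0.96,0.03,0,0,0,0.35]
    - [-0.08,-0.96,0.2,0,0,0,0.35]
    - [-0.08,-0.96,0.2,0,0,0,0.35]
    - [-0.08,-0.96,0.2,0,0,0,0.35]
    - [-0.08,-0.96,0.2,0,0,0,0.35]
    - [-0.08,-0.96,0.2,0,0,0,0.35]
    - [-0.08,-0.96,0.2,0,0,0,0.35]
    - [-0.08,-0.96,0.2,0,0,0,0.35]

```text
clock: 10.47
position: [0.5587, -0.0871, 0.1643]
ee_rot: [0.709, 0.705, 0.001, -0.002]
ft_force: [1.0, -0.8, -0.7]
grip_width: 0.351
```

```bash
python3 - <<'E'
from h import *
c=snap('scene','s9'); crop('s9',140,180,340,330,4)
for u,v in [(0,0)]: pass
E
```

```text
(no output)
```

View pics/s9_c140_180.png

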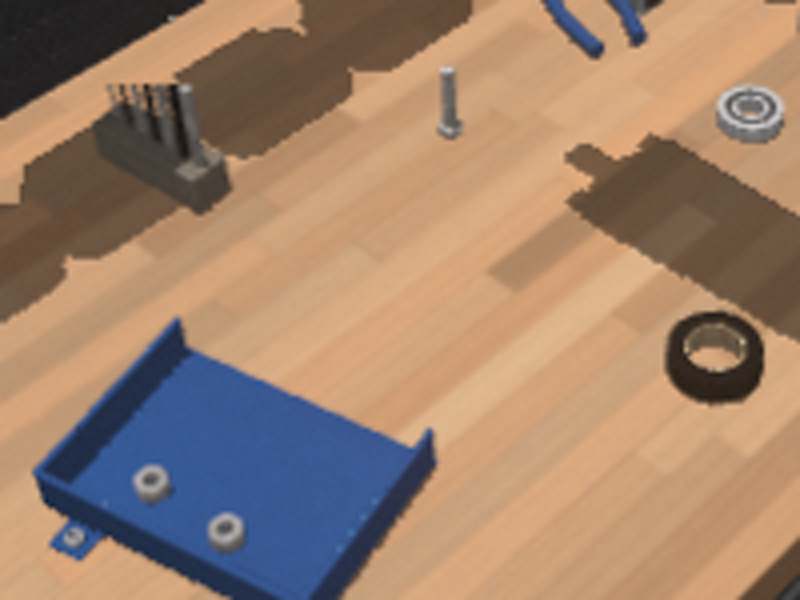

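>>> arm_command:
  targets:
    - [-0.047,-0.33,-0.05,0,0,0,0.35]
    - [-0.047,-0.33,-0.08,0,0,0,0.35]
    - [-0.047,-0.33,-0.1,0,0,0,0.35]
    - [-0.047,-0.33,-0.12,0,0,0,0.35]
    - [-0.047,-0.33,-0.15,0,0,0,0.35]
    - [-0.047,-0.33,-0.19,0,0,0,0.35]
    - [-0.047,-0.33,-0.22,0,0,0,0.35]
    - [-0.047,-0.33,-0.22,0,0,0,0.35]

```text
clock: 11.18
position: [0.5318, -0.2633, 0.0524]
ee_rot: [0.714, 0.701, -0.001, -0.003]
ft_force: [-0.8, 0.1, -0.7]
grip_width: 0.355
```

```bash
python3 - <<'E'
from h import *
c=snap('scene','s10'); crop('s10',260,120,420,250,5)
E
```

```text
(no output)
```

View pics/s10_c260_120.png

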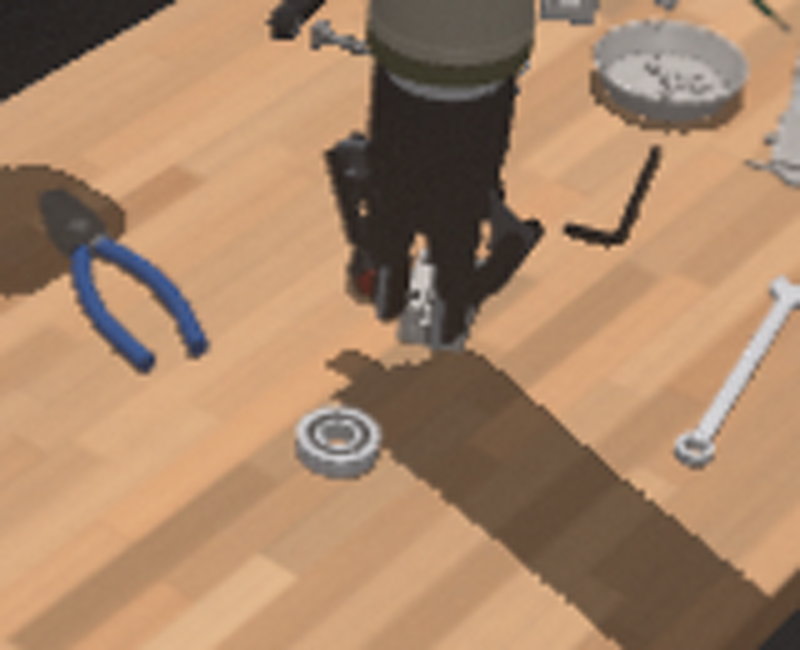

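>>> arm_command:
  targets:
    - [0.006,0.03,0,0,0,0.009,0.35]
    - [0.006,0.03,-0.02,0,0,0.009,0.35]
    - [0.006,0.03,-0.05,0,0,0.009,0.35]
    - [0.006,0.03,-0.08,0,0,0.009,0.35]
    - [0.006,0.03,-0.095,0,0,0.009,0.35]
    - [0.006,0.03,-0.1,0,0,0.009,0.35]
    - [0.006,0.03,-0.1,0,0,0.009,0.35]

```text
clock: 11.82
position: [0.5362, -0.2476, 0.0044]
ee_rot: [0.706, 0.708, -0.001, -0.002]
ft_force: [0.1, -0.5, 0.7]
grip_width: 0.349
```

```bash
python3 - <<'E'
from h import *
c=snap('scene','s11'); crop('s11',260,120,420,250,5)
E
```

```text
(no output)
```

View pics/s11_c260_120.png

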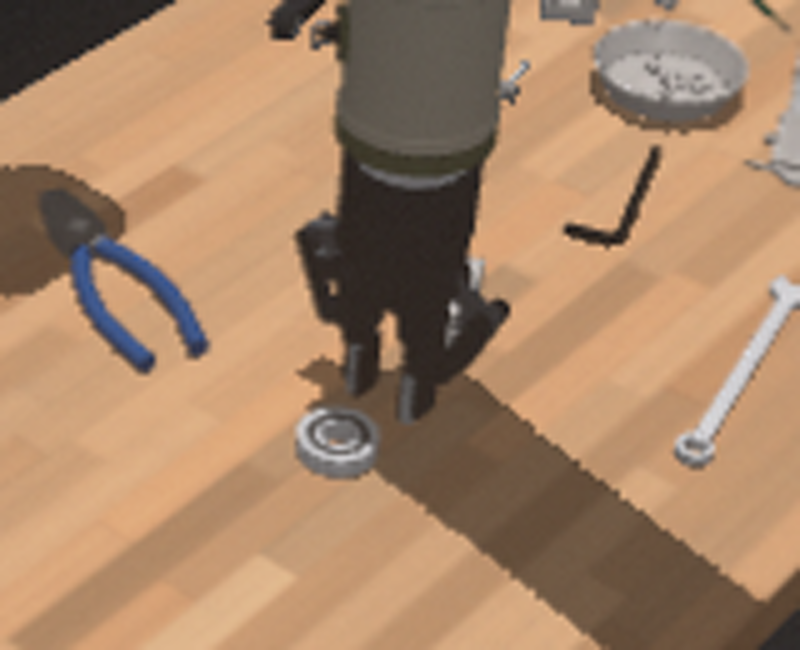

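>>> arm_command:
  targets:
    - [0,0.015,0,0,0,0,0.35]
    - [0,0.032,0,0,0,0,0.35]
    - [0,0.05,0,0,0,0,0.35]
    - [0.001,0.07,0,0,0,0,0.35]
    - [0.001,0.092,0,0,0,0,0.35]
    - [0.001,0.115,0,0,0,0,0.35]
    - [0.002,0.138,0,0,0,0,0.35]
    - [0.002,0.16,0,0,0,0,0.35]

```text
clock: 12.53
position: [0.5377, -0.1664, 0.0051]
ee_rot: [0.706, 0.708, -0.001, -0.001]
ft_force: [0.6, -1.7, 1.2]
grip_width: 0.348
```

```bash
python3 - <<'E'
from h import *
c=snap('scene','s12'); crop('s12',240,140,400,270,5)
E
```

```text
(no output)
```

View pics/s12_c240_140.png

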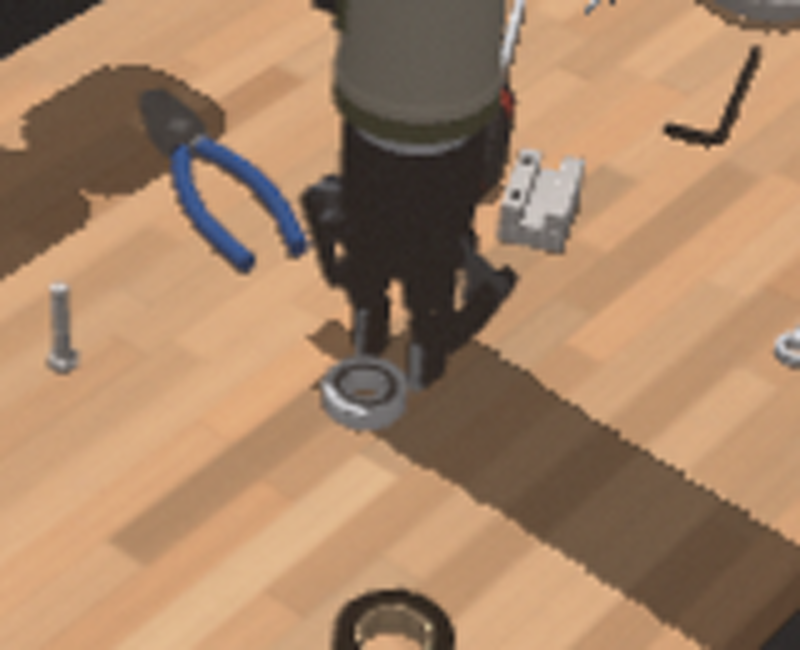

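>>> arm_command:
  targets:
    - [0,0.02,-0.001,0,0,0,0.35]
    - [0,0.045,-0.001,0,0,0,0.35]
    - [0,0.07,-0.001,0,0,0,0.35]
    - [0.001,0.095,-0.001,0,0,0,0.35]
    - [0.001,0.12,-0.001,0,0,0,0.35]
    - [0.001,0.145,-0.001,0,0,0,0.35]
    - [0.002,0.17,-0.001,0,0,0,0.35]
    - [0.002,0.195,-0.001,0,0,0,0.35]

```text
clock: 13.25
position: [0.5389, -0.0647, 0.0045]
ee_rot: [0.705, 0.709, -0.0, -0.002]
ft_force: [0.3, -0.9, 0.0]
grip_width: 0.35
```

>>> arm_command:
  targets:
    - [0,0.02,0,0,0,0,0.35]
    - [0,0.045,0,0,0,0,0.35]
    - [0,0.07,0,0,0,0,0.35]
    - [0.001,0.095,0,0,0,0,0.35]
    - [0.001,0.12,0,0,0,0,0.35]
    - [0.001,0.145,0,0,0,0,0.35]
    - [0.002,0.17,0,0,0,0,0.35]
    - [0.002,0.195,0,0,0,0,0.35]

```text
clock: 13.92
position: [0.5399, 0.034, 0.0045]
ee_rot: [0.705, 0.709, -0.0, -0.002]
ft_force: [0.3, -1.7, 0.5]
grip_width: 0.353
```

```bash
python3 - <<'E'
from h import *
c=snap('scene','s13'); crop('s13',140,180,320,330,4)
E
```

```text
(no output)
```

View pics/s13_c140_180.png

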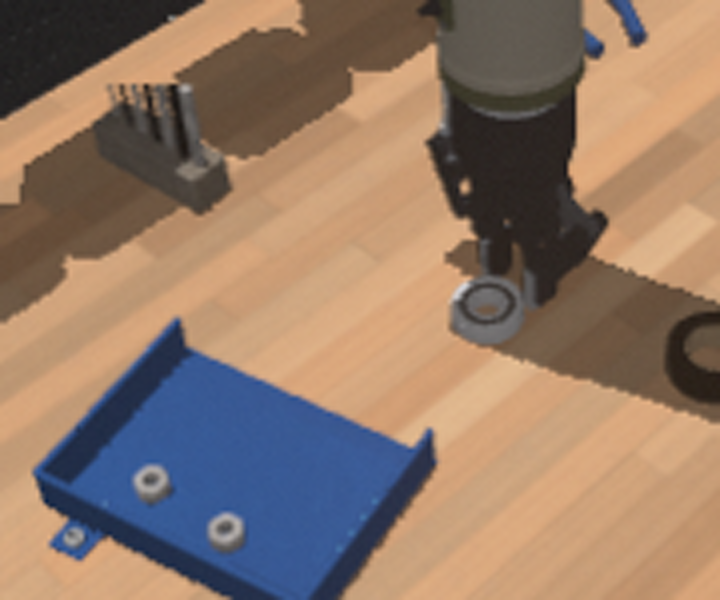

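>>> arm_command:
  targets:
    - [0.002,0.02,0,0,0,0,0.35]
    - [0.004,0.045,0,0,0,0,0.35]
    - [0.006,0.07,0,0,0,0,0.35]
    - [0.008,0.095,0,0,0,0,0.35]
    - [0.01,0.12,0,0,0,0,0.35]
    - [0.012,0.145,0,0,0,0,0.35]
    - [0.014,0.17,0,0,0,0,0.35]
    - [0.016,0.195,0,0,0,0,0.35]

```text
clock: 14.63
position: [0.5478, 0.1361, 0.0046]
ee_rot: [0.704, 0.71, 0.0, -0.003]
ft_force: [-0.3, 0.3, -0.5]
grip_width: 0.353
```

>>> arm_command:
  targets:
    - [0.001,0.015,0.002,0,0,0,0.35]
    - [0.002,0.035,0.004,0,0,0,0.35]
    - [0.003,0.055,0.005,0,0,0,0.35]
    - [0.004,0.075,0.005,0,0,0,0.35]
    - [0.004,0.095,0.005,0,0,0,0.35]
    - [0.004,0.115,0.005,0,0,0,0.35]
    - [0.004,0.135,0.005,0,0,0,0.35]
    - [0.004,0.145,0.005,0,0,0,0.35]

```text
clock: 15.3
position: [0.5496, 0.2106, 0.0072]
ee_rot: [0.704, 0.71, 0.001, -0.003]
ft_force: [0.1, -0.2, 0.5]
grip_width: 0.342
```

```bash
python3 - <<'E'
from h import *
c=snap('scene','s14'); crop('s14',140,200,300,340,5)
E
```

View pics/s14_c140_200.png

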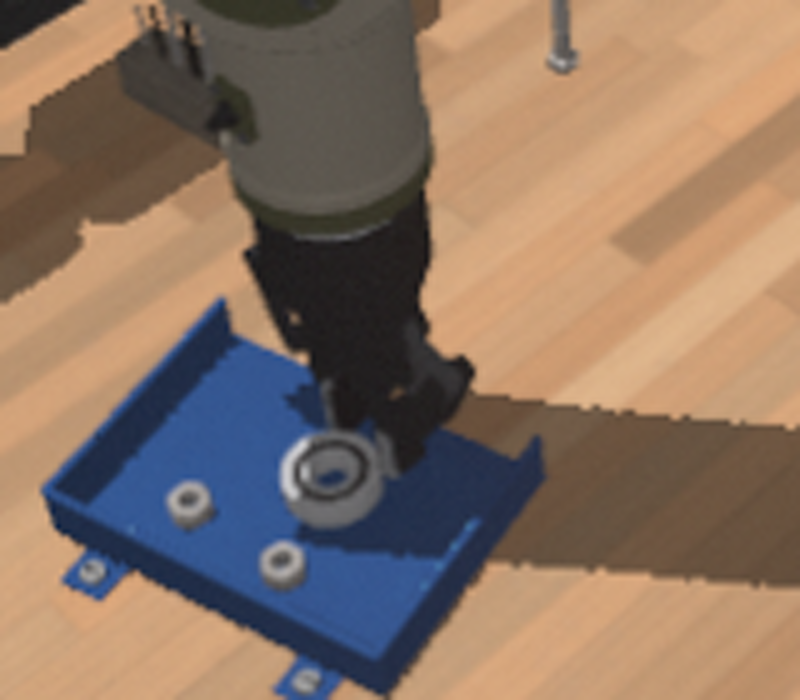

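```bash
python3 - <<'E'
from h import *
c=load('s14')
for n,u,v,z in [('br',332,478,.011),('A',282,565,.008),('B',189,503,.008)]:
    w=p2w(c,140+u/5,200+v/5,z); d=w[:2]-[.551,.260]; print(n,w.round(3),(d@[.969,.248]).round(3),(d@[-.248,.969]).round(3))
E
```

```text
br [0.548 0.239 0.011] -0.008 -0.02
A [0.529 0.285 0.008] -0.015 0.03
B [0.588 0.293 0.008] 0.044 0.022
```

>>> arm_command:
  targets:
    - [0,0.01,0,0,0,0,0.35]
    - [-0.002,0.02,0,0,0,0,0.35]
    - [-0.002,0.02,0,0,0,0,0.35]
    - [-0.002,0.0,0.001,0,0,0,0.35]
    - [-0.002,-0.03,0.004,0,0,0,0.35]
    - [-0.002,-0.05,0.06,0,0,0,0.35]
    - [-0.002,-0.06,0.14,0,0,0,0.35]
    - [-0.002,-0.08,0.2,0,0,0,0.35]

```text
clock: 16.02
position: [0.5484, 0.1703, 0.1092]
ee_rot: [0.704, 0.711, 0.001, -0.003]
ft_force: [2.2, 1.1, 1.0]
grip_width: 0.35
```

>>> arm_command:
  targets:
    - [0,-0.8,0.2,0,0,0,0.35]
    - [0,-0.8,0.2,0,0,0,0.35]
    - [0,-0.8,0.2,0,0,0,0.35]
    - [0,-0.8,0.2,0,0,0,0.35]
    - [0,-0.8,0.2,0,0,0,0.35]
    - [0,-0.8,0.2,0,0,0,0.35]
    - [0,-0.8,0.2,0,0,0,0.35]
    - [0,-0.8,0.2,0,0,0,0.35]

```text
clock: 16.68
position: [0.5473, -0.155, 0.1902]
ee_rot: [0.704, 0.71, 0.001, -0.003]
ft_force: [1.4, 0.3, -0.1]
grip_width: 0.347
```

```bash
python3 - <<'E'
from h import *
c=snap('scene','s15'); crop('s15',140,200,300,340,5)
c=snap('top','t15'); crop('t15',100,140,300,290,4)
E
```

```text
(no output)
```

View pics/s15_c140_200.png

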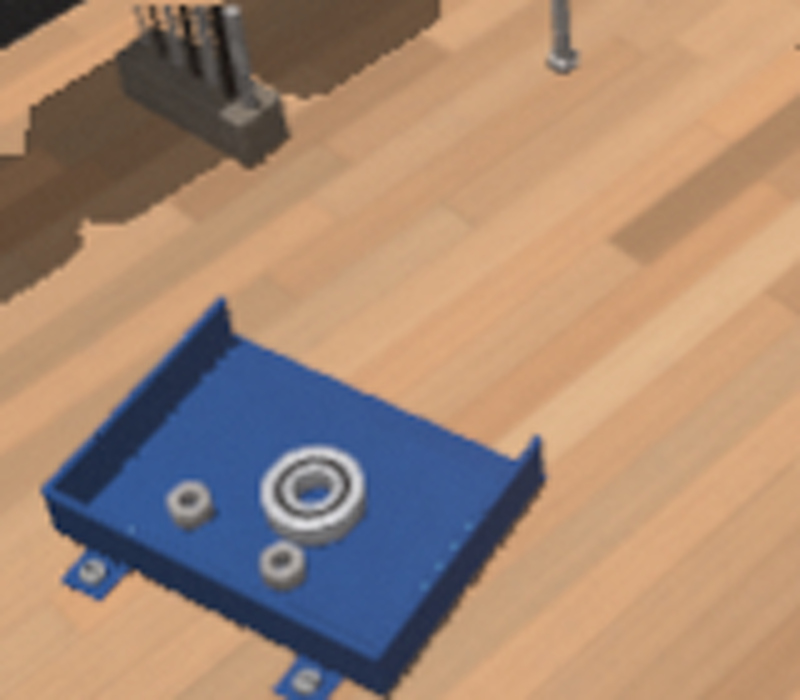

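View pics/t15_c100_140.png

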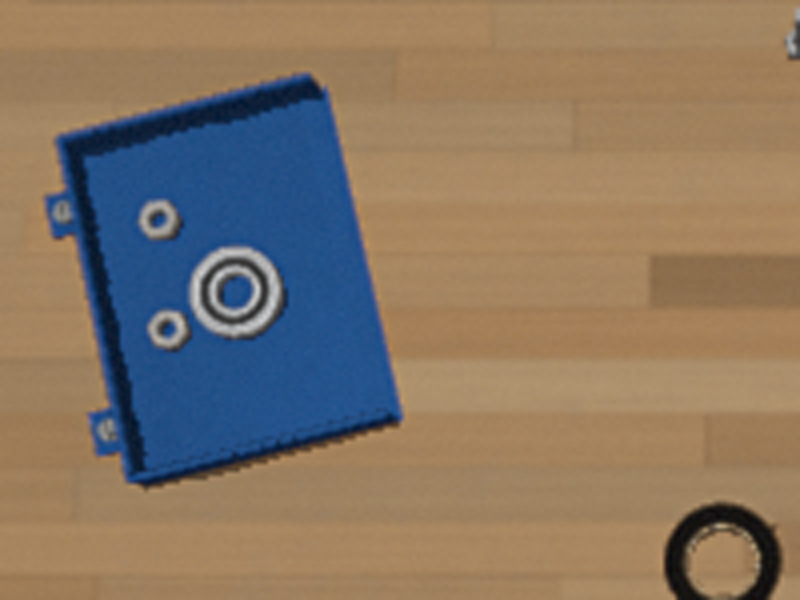

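View pics/s15.png

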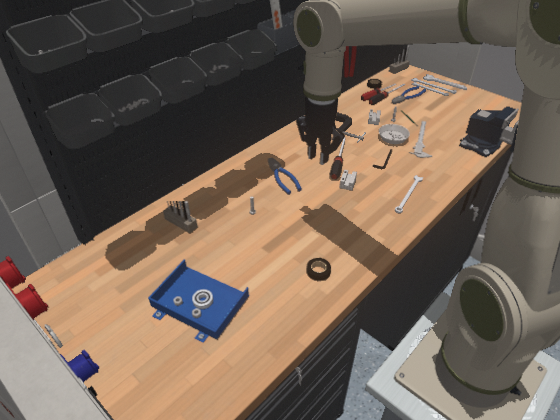

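The bearing and both nuts lie flat on the pan floor. In the top crop, the bearing's right edge is at x≈285 and the mouth edge at x≈365. Next I'll let the arm settle, compare the bystanders with the first picture, and hand in.

>>> arm_command:
  targets:
    - [0,0,0,0,0,0,0.35]
    - [0,0,0,0,0,0,0.35]
    - [0,0,0,0,0,0,0.35]

```text
clock: 17.03
position: [0.5468, -0.1614, 0.1906]
ee_rot: [0.708, 0.707, 0.0, -0.001]
ft_force: [-0.5, 1.2, -0.3]
grip_width: 0.348
```

```bash
python3 - <<'E'
from h import *
a=load('scene0')['color'].astype(int)
b=snap('scene','s16')['color'].astype(int); d=np.abs(a-b).max(2)
for n,(u,v,r) in dict(bolt=(252,205,12),tape=(318,269,15),block=(348,180,11),pliers=(288,182,16)).items():
    print(n,d[v-r:v+r,u-r:u+r].max())
c=load('t15')
for n,u,v,z in [('br',236,292,.016),('A',168,329,.013),('B',158,219,.013)]:
    w=p2w(c,100+u/4,140+v/4,z); q=w[:2]-[.551,.260]; print(n,w.round(3),(q@[.969,.248]).round(3),(q@[-.248,.969]).round(3))
E
```

```text
bolt 11
tape 10
block 9
pliers 10
br [0.546 0.25  0.016] -0.007 -0.008
A [0.527 0.286 0.013] -0.017 0.031
B [0.586 0.294 0.013] 0.042 0.024
```

```bash
python3 -c "
from workcell import manip
print(manip.hand_in())"
```

```text
the job is handed in; nothing more can be done
None
```

I swept both nuts and then the bearing along the worktop into the pan with the fingertips. I then lifted the arm clear and handed in at about 17 s of the 72 s allowed. Nothing was picked up.

- **Objects in the pan:** the last top picture shows all three lying flat on the floor. In the pan's own frame, where the flat floor starts at y = -60 mm, their centres are at y ≈ -8 mm (bearing), +31 mm (nut A) and +24 mm (nut B). The bearing's rear edge is about 28 mm past the top of the lip.
- **Bystanders:** in the picture regions around the bolt, tape, block and pliers, the before and after pictures differ only at noise level, so none of them moved.
- **Forces:** wrist readings at the end of each move stayed under 3 N.
- **Failed checks:** no check failed or disagreed beyond the roughly 2 mm camera calibration.

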